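Load a washed gel comb into the UV box

TASK

Slide the safety catch of the UV box clear of the lid and swing the lid fully up by its bar handle. Then lift the washed comb over the upturned tip of its drying peg, slide it off, and stand it teeth-down in the slot of the rack inside the box, about midway along it, and let go. Finally swing the lid down until it is fully shut, never letting the comb drop to the bench and leaving the flask, the tip box and the tube rack where they are.

Things in the scene. Friction and masses are not known exactly. Their poses are not given: they have to be found in the camera images.
- catch (a joint): Sliding safety catch on the deck of the UV box, m. 0 to 0.005 at the start: its flat tongue (40 mm wide, 6 mm thick) reaches some 20 mm over the lid's edge and blocks the lid. It slides along the box's +y, away from the lid, to its stop at 0.035; from 0.024 it is clear of the lid. It drags with about 2 N and stays where it is left.
- fin (a point): Point in the middle of the catch's upright black fin, 16 mm below its top and 24 mm above the tongue. The fin is 44 mm long (box x) and 14 mm thick (box y, the sliding direction). Axes as the box's.
- lid (a joint): Angle of the grey lid (plate 166 by 222 by 8 mm, 0.3 kg), rad: 0 shut, grows as its front edge swings up, stop at 1.8 (past upright). Its stiff hinge holds it at any angle; about 4 N at the handle moves it.
- handle (a point): Centre of the lid's steel bar handle: a round bar 12 mm thick, 120 mm long along the box's y, in the plane of the lid and 44 mm beyond its front edge, joined to it by an arm at each end. With the lid shut it is in front of the box, 114 mm above the bench; it turns with the lid.
- hinge (a point): Point on the fixed UV box, at the middle of the lid's hinge line along the far (box +x) rim, level with the handle when the lid is shut. The handle swings about the box's y axis through the lid's lower rear edge, 4 mm below this point, at 210 mm from it.
- rack (a point): Middle of the rack slot in the white UV box, on the chamber floor 12 mm above the bench. Box axes: z up, x from handle to hinge, y to the deck with the catch. Slot along y between steel ribs: 20 mm wide, 170 long, 28 high, ribs 6 thick. This point is the centre of the open-topped chamber, 154 (x) by 210 (y) mm inside, rim 110 mm above the bench. Deck: y 111 to 201 mm, 118 mm high.
- comb_mid (a point): Centre of the white plastic comb: a plate 8 mm thick (its x), 110 wide (y), 90 high (z, up as it hangs), about 80 g. The lower 34 mm are five teeth. A hanging hole 16 mm wide in mid-width runs from 1 to 31 mm above the centre, with a 14 mm strip above it. The plate beside the hole can be pinched from above. It hangs upright on the peg, its axes along the stand's.
- peg (a point): Axis of the level 8 mm steel peg of the fixed drying stand, within 8 mm of where the comb hangs, 160 mm above the bench. Axes are the stand's. The peg runs from its post (x +55 mm, 12 mm thick, no higher than the peg) to its free end at x -45 mm, where the tip turns up to 14 mm above the peg's axis. The comb must be raised 10 to 22 mm for its hole to pass the tip.
- flask: Bystander, loose: capped glass flask, 64 mm across, 130 mm high, origin at its underside.
- tipbox: Bystander, loose: grey tip box 85 by 120 by 60 mm, origin at its underside.
- tuberack: Bystander, loose: pale foam rack with capped tubes, 80 by 160 by 88 mm, origin at its underside.
There are look-alikes about, which are no part of the job. There is more than one size of the part that bears peg; the job needs the larger.

How it is judged:
On the way, in this order (a step that is already met when the one before it is completed fails the run):
1. the catch is slid clear (at least 24 mm) while the lid is still shut (value of joint catch above 0.024 m and value of joint lid below 0.06 rad), for 0.1 s.
2. the lid is swung up, to at least 1.3 rad, with the comb still on its peg (value of joint lid above 1.3 rad and distance between comb_mid and peg below 0.06 m), for 0.2 s.
3. the comb is off its peg and carried away, with the lid up (distance between comb_mid and peg above 0.12 m and value of joint lid above 1.2 rad), for 0.1 s.
4. the comb stands in the rack slot, with the lid still up (x of comb_mid in the frame of rack between -0.022 and 0.022 m and y of comb_mid in the frame of rack between -0.045 and 0.045 m and z of comb_mid in the frame of rack between 0.035 and 0.052 m and angle between comb_mid's own z axis and vertical below 0.5 rad and value of joint lid above 1 rad), for 0.2 s.
At the end, for the whole second after the job is handed in: The lid is shut (within 0.04 rad) and still, and inside the box the comb stands teeth-down in the rack slot: its centre within 22 mm of the slot's middle plane, within 45 mm of the slot's middle along it, 35 to 52 mm above the chamber floor, and leaning at most 0.5 rad (value of joint lid below 0.04 rad and x of comb_mid in the frame of rack between -0.022 and 0.022 m and y of comb_mid in the frame of rack between -0.045 and 0.045 m and z of comb_mid in the frame of rack between 0.035 and 0.052 m and angle between comb_mid's own z axis and vertical below 0.5 rad and velocity of joint lid below 0.05 rad/s); the robot touches nothing.
It fails at once if the comb drops to the bench (its centre below 48 mm above the bench) (height (world z) of comb_mid below 0.048 m).
It fails at once if the flask is pushed more than 30 mm or tipped (distance of flask from where it was at the start of the episode above 0.03 m or angle between flask's own z axis and vertical above 0.3 rad).
It fails at once if the tipbox is pushed more than 30 mm or tipped (distance of tipbox from where it was at the start of the episode above 0.03 m or angle between tipbox's own z axis and vertical above 0.3 rad).
It fails at once if the tuberack is pushed more than 30 mm or tipped (distance of tuberack from where it was at the start of the episode above 0.03 m or angle between tuberack's own z axis and vertical above 0.3 rad).
It also fails if it takes over 72 s, if anything falls off the work surface, if the arm or the gripper's body presses on something with over 40 N, if the wrist force passes 120 N, or if a joint passes its speed limit or range.

ROBOT

A 6-joint arm with a two-finger parallel gripper is mounted at the origin on the work surface. World frame = base frame: x ahead of the robot, y to its left, z up, the work surface at z = 0. Lengths are in m, angles in rad, forces in N, time in s.
With the tool pointing down it reaches from about 0.375 to 0.975 m from the base axis. Payload 3.8 kg.
Tool frame: the origin (TCP) lies midway between the tips of the shut fingers; the grasp point (between the pads) lies tcp_to_grasp behind it (tcp_to_grasp is the distance from the TCP to the grasp point, in m); x points along the fingers, z is the direction in which the jaws open and shut, and the axes are right-handed (so a half turn about x gives the same grasp; the last joint's range is limited). The gripper opens to 85 mm and grips with 20 to 120 N. Pads are 22 mm wide; open, the fingers measure 114 mm over their backs; the gripper's body (76 mm by 85 mm) begins 54 mm behind the grasp point. The pads swing forward as they close: fully open they stand 13 mm farther back than shut.
Start: joints at [1.121, 0.264, 1.604, -0, 1.274, -0.037], TCP at [0.271, 0.618, 0.231] pointing down, gripper open.
Joint ranges: [-2.63, 2.63], [-0.94, 2.18], [0.31, 2.57], [-1.31, 4.45], [0, 2.66], [-2.55, 2.55]. Speed limits (rad/s): [2.57, 2.57, 3.14, 3.14, 3.14, 3.14].

INTERFACE

Orientations are given as a 3x3 rotation matrix whose columns are the frame's x, y, z axes.
In Python, from bench import get_obs, camera, camera_model, sign_off, spot_in, trace, tcp_to_grasp gives the robot as it stands. The module is installed in compiled form; this text tells all that it offers.
- The arm moves only by the shell command python3 -m inch 'ROWS' [OPENING] [FORCE]. ROWS is JSON, a list of rows, each a list of 4 numbers: the shift along the tool's x, y, z in cm, then the turn about the tool's x in rad. In form: [[dx, dy, dz, turn], ...]. A call has 1 to 10 rows; each row shifts and turns the commanded pose from where the row before left it, along the tool's axes as they then stand; what a row does not reach is not made up. A row lasts 1/8 s, in which the tool goes at most 62.5 mm and 10.7 degrees, less where a joint would pass 70% of its speed; a pose out of reach is approached as far as the arm can. A call with a gripper value outside its range is refused whole. OPENING is the finger opening in cm, from 0 to 8.54, set as the call begins (- or left out, the last holds). The fingers move at their own pace and stop on an object; FORCE is the grip in N (left out, the last holds). Time passes only in rows, so rows that do not move let the fingers close. It gives the time, the measured TCP pose, the force and the opening at its end, in the units of the state.
- get_obs(): the state, without advancing time (a new reading comes with each control period).
- camera(name): name is "side" or "top" or "wrist"; returns the picture (480x640x3 uint8, blue, green, red); there is no depth.
- camera_model(name): a dict with "fx", "fy", "cx", "cy" (pixels), "cam_to_world" (4x4, takes a point from camera to world coordinates). Camera axes: x right, y up, looking along -z (the intrinsics and any distortion apply to the point x, -y, -z); pixel columns grow to the right and rows downward; lengths in m; the calibration is good to about 2 mm. A picture is of the moment at which its call begins: read the wrist's pose just before it. camera_model takes no time and is no camera call; for the wrist camera it gives the pose at the moment of the call.
- sign_off(): hands the job in, once; it reports no verdict.
Trained networks look in the newest picture that a camera, given by its name, has taken for a name from the list of things; names that differ only in an ending like _2 or _b are one class to them, and where a whole thing is asked for, a point or a joint stands for the part that bears it (a point fixed in the world has none). Each returns a list of dicts, best first, with "confidence" (0 to 1); they miss things now and then, are a little off and sometimes report something else, mostly with a low value. They report only what shows in the picture. A call takes as long as a camera call. They do not tell look-alikes from the thing itself.
- spot_in(camera, label): "at" ([column, row] in pixels, amid what is visible of it).
- trace(camera, label): "mask" (480x640 bool, what is visible of it) and "at" ([column, row] in pixels, amid what is visible of it).
The state is a dict: "clock": time; "joint_positions": joint angles; "joint_vel": joint speeds; "joint_torque": joint torques, N m; "ee_pos": TCP position; "tcp_rot": TCP orientation; "wrist_force": force on the tool from outside, world axes, zero at the start; "moment": the same for the moment, N m; "width": finger opening in m.
Only numpy, scipy, OpenCV 4.12 (cv2) and the standard library are available. Lean on these libraries where they do the work, as an engineer would, in place of code of your own. Each camera call takes 0.05 s, during which the arm holds its last target.

## Working session

There is one attempt and no reset: what is moved stays moved. The work goes in short steps, Python scripts to look and compute and a shell command to move; the robot and the scene stay as the last step left them, time stands still between calls to the robot, and variables do not carry over. Pictures are saved under pics/ and viewed, and the job is handed in when it is done.

```bash
ls; mkdir -p pics; python3 - <<'E'
from bench import *
import cv2
o=get_obs()
for k,v in o.items(): print(k,v)
print(tcp_to_grasp)
for n in ["side","top","wrist"]:
    cv2.imwrite(f"pics/{n}0.png",camera(n))
    m=camera_model(n); print(n,m)
    for l in ["catch","fin","lid","handle","hinge","rack","comb_mid","peg","flask","tipbox","tuberack"]:
        try: print(n,l,[(round(d["confidence"],2),[int(x) for x in d["at"]]) for d in spot_in(n,l)])
        except Exception as e: print(l,e)
print(get_obs()["clock"])
E
```

```text
pics
clock 0.0
joint_positions [ 1.12108484e+00  2.64735640e-01  1.60539890e+00  2.12052805e-05
  1.27372162e+00 -3.68672303e-02]
joint_vel [ 0.00096224  0.0001106  -0.00061705  0.00055987 -0.0008089  -0.0004689 ]
joint_torque [ 2.54777960e-04 -5.15081334e+01 -3.67322373e+01  1.31628229e-05
  1.26481365e-02 -2.38415964e-06]
ee_pos [0.27046941 0.61762329 0.2299604 ]
tcp_rot [[-1.00221809e-03 -9.15980816e-01  4.01220812e-01]
 [-2.02963440e-03  4.01222050e-01  9.15978574e-01]
 [-9.99997438e-01  1.03678740e-04 -2.26121817e-03]]
wrist_force [ 0.70385907 -0.50600123 -0.29945087]
moment [-0.00100963 -0.02346999  0.00797705]
width 0.08542158592868183
0.0187
side {'fx': 492.16369700097044, 'fy': 492.16369700097044, 'cx': 313.2976589219564, 'cy': 247.74543298139224, 'cam_to_world': array([[ 0.81153501,  0.35810566, -0.46170474,  0.03072696],
       [-0.58423278,  0.48499061, -0.65073509, -0.77869407],
       [-0.00910946,  0.79783736,  0.60280393,  0.85119744],
       [ 0.        ,  0.        ,  0.        ,  1.        ]])}
side catch [(0.93, [299, 255])]
side fin [(0.83, [301, 255])]
side lid 
[... 1048 characters left out ...]
rack [(0.97, [472, 252]), (0.49, [314, 243])]
wrist {'fx': 392.94443246667174, 'fy': 392.94443246667174, 'cx': 318.61952674505244, 'cy': 239.764086129493, 'cam_to_world': array([[ 4.00852459e-01, -8.82227565e-01, -2.46965239e-01,
         2.08249506e-01],
       [ 9.16142301e-01,  3.86239034e-01,  1.07250606e-01,
         6.45564300e-01],
       [ 7.68173796e-04, -2.69246971e-01,  9.63070858e-01,
         3.74485042e-01],
       [ 0.00000000e+00,  0.00000000e+00,  0.00000000e+00,
         1.00000000e+00]])}
wrist catch []
wrist fin []
wrist lid []
wrist handle []
wrist hinge []
wrist rack []
wrist comb_mid []
wrist peg []
wrist flask [(0.53, [315, 407])]
wrist tipbox []
wrist tuberack []
1.8
```

View pics/side0.png

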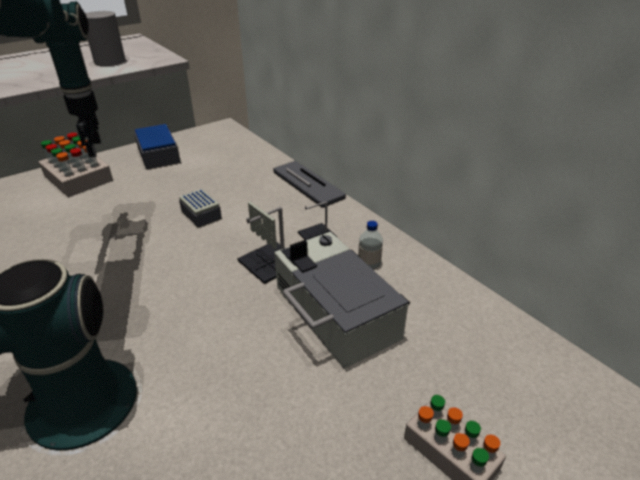

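View pics/top0.png

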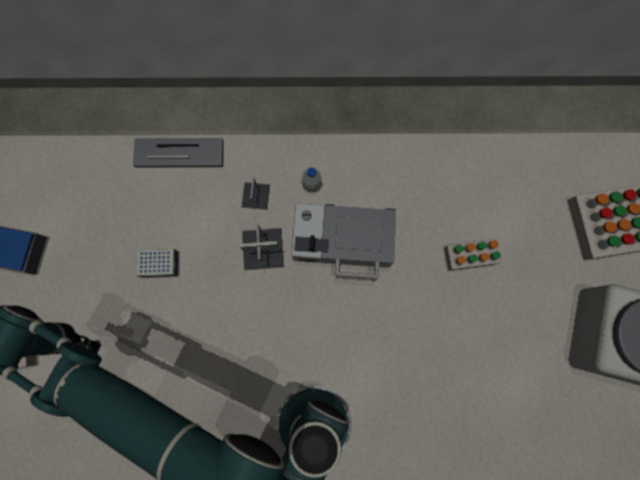

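View pics/wrist0.png

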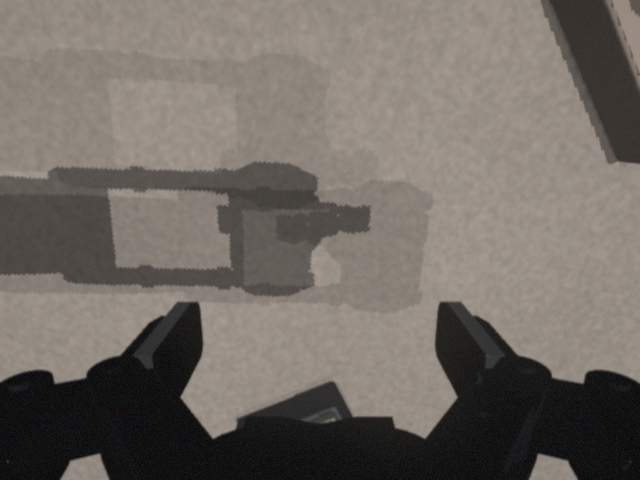

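```bash
python3 - <<'E'
import cv2
a=cv2.imread("pics/top0.png")[170:310,230:430]
b=cv2.imread("pics/side0.png")[180:340,230:430]
cv2.imwrite("pics/topz.png",cv2.resize(a,None,fx=4,fy=4,interpolation=cv2.INTER_CUBIC))
cv2.imwrite("pics/sidez.png",cv2.resize(b,None,fx=3.75,fy=3.75,interpolation=cv2.INTER_CUBIC))
E
```

```text
(no output)
```

View pics/topz.png

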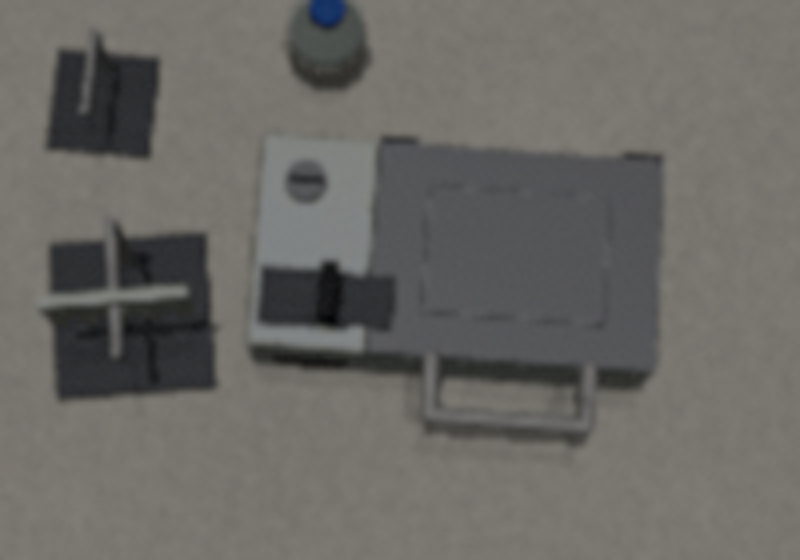

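View pics/sidez.png

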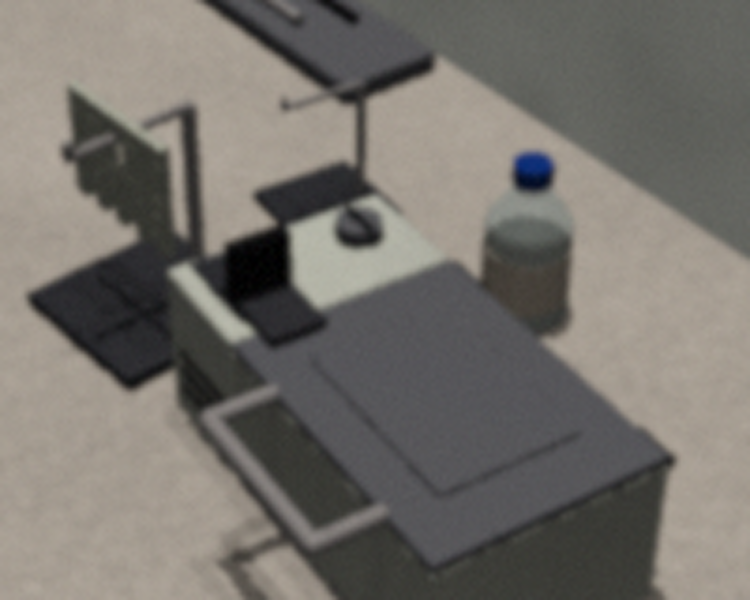

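```bash
cat > h.py <<'E'
from bench import *
import numpy as np, cv2
def ray(n,px,m=None):
    m=m or camera_model(n); T=np.array(m["cam_to_world"])
    d=T[:3,:3]@np.array([(px[0]-m["cx"])/m["fx"],-(px[1]-m["cy"])/m["fy"],-1.0])
    return T[:3,3],d
def onz(n,px,z,m=None):
    c,d=ray(n,px,m); return c+d*(z-c[2])/d[2]
def proj(n,P,m=None):
    m=m or camera_model(n); T=np.array(m["cam_to_world"])
    p=T[:3,:3].T@(np.array(P)-T[:3,3]); return np.array([m["cx"]+m["fx"]*p[0]/-p[2], m["cy"]-m["fy"]*p[1]/-p[2]])
def tri(a,pa,b,pb):
    c1,d1=ray(a,pa);c2,d2=ray(b,pb); A=np.array([d1,-d2]).T
    s,_,_,_=np.linalg.lstsq(A,c2-c1,rcond=None); p=c1+d1*s[0];q=c2+d2*s[1]; return (p+q)/2,np.linalg.norm(p-q)
E
python3 - <<'E'
from h import *
np.set_printoptions(precision=4,suppress=True)
t=lambda x,y:(230+(x+.5)/4-.5,170+(y+.5)/4-.5)
s=lambda x,y:(230+(x+.5)/3.75-.5,180+(y+.5)/3.75-.5)
P={}
for n,p,z in [("lidTL",(378,143),.118),("lidTR",(663,158),.118),("lidBR",(655,372),.118),("lidBL",(366,355),.118),("hL",(428,425),.114),("hR",(590,433),.114),("finF",(329,322),.16),("finB",(331,265),.16),("cL",(42,302),.178),("cR",(187,291),.178),("pegtip",(116,355),.170),("pegpost",(111,222),.164),("deckTL",(266,137),.118),("deckBL",(252,345),.118)]:
    print(n,onz("top",t(*p),z))
for n,p,z in [("lidR",(672,458),.118),("lidF",(433,566),.118),("hL",(208,412),.114),("hR",(315,543),.114),("finTL",(228,242),.164),("finTR",(287,228),.164),("cL",(68,87),.178),("cR",(168,155),.178),("pegtip",(68,153),.170),("pegpost",(188,106),.162)]:
    print("side",n,onz("side",s(*p),z))
E
```

```text
lidTL [ 0.6623 -0.0392  0.118 ]
lidTR [ 0.6488 -0.2603  0.118 ]
lidBR [ 0.4816 -0.2471  0.118 ]
lidBL [ 0.4964 -0.0278  0.118 ]
hL [ 0.4431 -0.0742  0.114 ]
hR [ 0.4361 -0.1967  0.114 ]
finF [0.5152 0.0005 0.16  ]
finB [ 0.5581 -0.0014  0.16  ]
cL [0.5287 0.2104 0.178 ]
cR [0.5361 0.1045 0.178 ]
pegtip [0.4903 0.1567 0.17  ]
pegpost [0.5912 0.1622 0.164 ]
deckTL [0.6677 0.0477 0.118 ]
deckBL [0.5047 0.0587 0.118 ]
side lidR [ 0.6451 -0.2659  0.118 ]
side lidF [ 0.4819 -0.2505  0.118 ]
side hL [ 0.4542 -0.0711  0.114 ]
side hR [ 0.4428 -0.196   0.114 ]
side finTL [0.5221 0.0062 0.164 ]
side finTR [ 0.5603 -0.0036  0.164 ]
side cL [0.5226 0.2051 0.178 ]
side cR [0.5333 0.0928 0.178 ]
side pegtip [0.4873 0.1447 0.17  ]
side pegpost [0.5889 0.1569 0.162 ]
```

```bash
cat >> h.py <<'E'
np.set_printoptions(precision=4,suppress=True)
def go(x,y,z,yaw=None):
    o=get_obs();R=o["tcp_rot"]; p=o["ee_pos"]
    cy=np.arctan2(R[1,2],R[0,2]); print("t",o["clock"],"tcp",p,"yaw",cy,"w",o["width"],"F",o["wrist_force"],"q",o["joint_positions"])
    t=0
    if yaw is not None: t=-(yaw-cy)
    y2=cy if yaw is None else yaw
    Z=np.array([np.cos(y2),np.sin(y2),0]);Y=np.array([-Z[1],Z[0],0]);X=np.array([0,0,-1.])
    d=np.array([x,y,z])-p
    print("turn",t,"then cm",100*np.array([X@d,Y@d,Z@d]))
E
python3 -m inch '[[0,0,0,-0.175],[0,0,0,-0.172],[0,-2,-3,0],[0,-2.6,-5,0],[0,-2.6,-5,0],[0,-2.6,-5,0],[0,-2.6,-5,0],[0,-2.6,-5,0],[0,-2.6,-5,0],[0,-2.6,-5,0]]' 5
python3 -c "
from h import *
go(.539,0,.22,1.506)"
```

```text
clock: 3.05
ee_pos: [0.4479, 0.2242, 0.2317]
tcp_rot: [[0.001, -0.998, 0.066], [0.0, 0.066, 0.998], [-1.0, -0.001, 0.001]]
wrist_force: [0.5, 0.5, 0.3]
width: 0.0496
t 3.05 tcp [0.4479 0.2242 0.2317] yaw 1.5052412046272214 w 0.04961363470287944 F [0.4816 0.5126 0.2665] q [ 0.4143 -0.0701  1.9678 -0.      1.2427 -1.0909]
turn -0.0007587953727785646 then cm [  1.1682 -10.5383 -21.7839]
```

```bash
python3 -m inch '[[0,-2,-4.4,0],[0,-2.1,-4.4,0],[0,-2.1,-4.4,0],[0,-2.1,-4.4,0],[0.2,-2.1,-4.0,0],[0,0,0,0],[0,0,0,0]]'
python3 - <<'E'
from h import *
cv2.imwrite("pics/w1.png",camera("wrist"))
m=camera_model("wrist"); import pickle; pickle.dump(m,open("w1.pkl","wb"))
go(.539,0,.14,1.506)
for l in ["catch","fin"]: print(l,[(round(d["confidence"],2),d["at"],onz("wrist",d["at"],.148)) for d in spot_in("wrist",l)])
E
```

```text
clock: 3.92
ee_pos: [0.5367, 0.0037, 0.2292]
tcp_rot: [[-0.001, -0.998, 0.067], [0.001, 0.067, 0.998], [-1.0, 0.001, 0.001]]
wrist_force: [-0.8, 0.7, 0.4]
width: 0.0495
t 3.975 tcp [0.5366 0.0041 0.2292] yaw 1.5052849272031177 w 0.049817517172278676 F [ 0.0768  0.3261 -0.0894] q [-0.039   0.0032  1.9014  0.0005  1.2373 -1.5445]
turn -0.0007150727968823212 then cm [ 8.923  -0.2692 -0.3959]
catch [(0.94, [295.5, 247.4], array([ 0.5349, -0.0092,  0.148 ]))]
fin [(0.68, [293.8, 247.3], array([ 0.5349, -0.0101,  0.148 ]))]
```

View pics/w1.png

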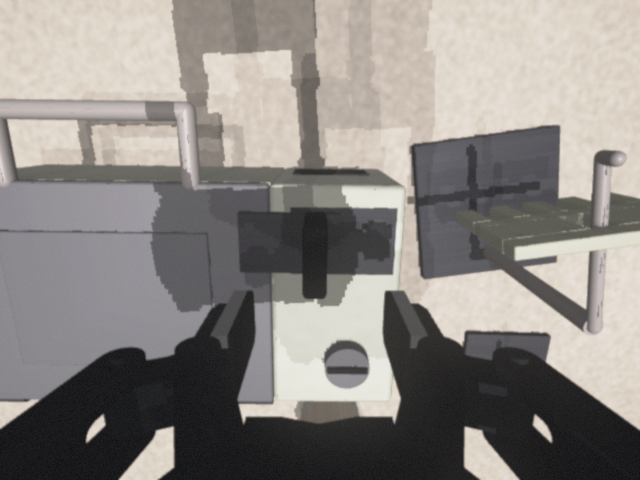

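```bash
python3 - <<'E'
from h import *
for px in [(304,213),(327,213),(303,297),(327,297),(316,255)]:
  for z in (.124,.148,.164): print(px,onz("wrist",px,z))
print(camera_model("wrist")["cam_to_world"])
for px in [(186,140),(8,140),(190,104),(0,106),(273,185),(273,400)]: print(px,onz("wrist",px,.114 if px[1]<170 else .118))
E
```

```text
(304, 213) [ 0.5194 -0.0037  0.124 ]
(304, 213) [ 0.5145 -0.0025  0.148 ]
(304, 213) [ 0.5112 -0.0017  0.164 ]
(327, 213) [0.5203 0.0111 0.124 ]
(327, 213) [0.5153 0.0109 0.148 ]
(327, 213) [0.512  0.0108 0.164 ]
(303, 297) [ 0.5778 -0.0087  0.124 ]
(303, 297) [ 0.5672 -0.007   0.148 ]
(303, 297) [ 0.5602 -0.0059  0.164 ]
(327, 297) [0.5788 0.0077 0.124 ]
(327, 297) [0.5682 0.0078 0.148 ]
(327, 297) [0.5611 0.0079 0.164 ]
(316, 255) [0.5482 0.0022 0.124 ]
(316, 255) [0.5405 0.0028 0.148 ]
(316, 255) [0.5354 0.0033 0.164 ]
[[ 0.064  -0.961  -0.269   0.4684]
 [ 0.998   0.0619  0.016   0.0087]
 [ 0.0013 -0.2695  0.963   0.3726]
 [ 0.      0.      0.      1.    ]]
(186, 140) [ 0.4693 -0.0757  0.114 ]
(8, 140) [ 0.462  -0.1889  0.114 ]
(190, 104) [ 0.4479 -0.0699  0.114 ]
(0, 106) [ 0.4415 -0.1882  0.114 ]
(273, 185) [ 0.5009 -0.0226  0.118 ]
(273, 400) [ 0.6634 -0.0381  0.118 ]
```

```bash
python3 -m inch '[[2.5,0,0,0],[3,0,0,0],[2.5,0,0,0],[1.6,0,0,0],[0,0,0,0]]' 4 30
python3 -m inch '[[0,0,0,0],[0,0,0,0],[0,0,0,0],[0,0,0,0],[0,0,0,0]]' 0 30
python3 - <<'E'
from h import *
go(.539,0,.14,1.506)
E
```

```text
clock: 4.7
ee_pos: [0.5358, 0.0041, 0.1321]
tcp_rot: [[-0.003, -0.998, 0.065], [0.0, 0.065, 0.998], [-1.0, 0.003, -0.0]]
wrist_force: [-0.0, 0.5, -0.4]
width: 0.04
clock: 5.32
ee_pos: [0.538, 0.0034, 0.1347]
tcp_rot: [[0.002, -0.998, 0.066], [0.0, 0.066, 0.998], [-1.0, -0.002, 0.0]]
wrist_force: [-1.4, 0.9, 7.0]
width: 0.0136
t 5.325 tcp [0.538  0.0034 0.1347] yaw 1.5046044323927918 w 0.013585583317376389 F [-1.3817  0.8504  7.0094] q [-0.0401  0.0863  1.9982  0.0002  1.0547 -1.5448]
turn -0.001395567607208159 then cm [-0.5262 -0.1234 -0.3324]
```

```bash
python3 -m inch '[[-0.2,0,0,0],[0,0,0.5,0],[0,0,0.6,0],[0,0,0.6,0],[0,0,0.6,0],[0,0,0.6,0],[0,0,0,0],[0,0,0,0]]'
python3 -m inch '[[0,0,0,0],[0,0,0,0],[0,0,0,0]]' 4
python3 -m inch '[[-2,0,0,0],[-3,0,0,0],[-3,0,0,0],[-3,0,0,0],[0,0,0,0],[0,0,0,0]]'
python3 - <<'E'
from h import *
cv2.imwrite("pics/w2.png",camera("wrist"))
go(.446,-.135,.24,-0.065)
for l in ["fin","handle"]: print(l,[(round(d["confidence"],2),d["at"],onz("wrist",d["at"],.114)) for d in spot_in("wrist",l)])
E
```

```text
clock: 6.32
ee_pos: [0.5402, 0.0325, 0.1348]
tcp_rot: [[0.003, -0.998, 0.066], [0.0, 0.066, 0.998], [-1.0, -0.003, 0.0]]
wrist_force: [7.0, 0.5, -5.7]
width: 0.0132
clock: 6.7
ee_pos: [0.5386, 0.0324, 0.1353]
tcp_rot: [[-0.0, -0.998, 0.066], [-0.0, 0.066, 0.998], [-1.0, 0.0, -0.0]]
wrist_force: [0.0, 1.4, -0.1]
width: 0.0401
clock: 7.45
ee_pos: [0.5383, 0.0324, 0.2445]
tcp_rot: [[-0.001, -0.998, 0.066], [-0.0, 0.066, 0.998], [-1.0, 0.001, -0.0]]
wrist_force: [0.2, 0.2, -0.5]
width: 0.0399
t 7.5 tcp [0.5379 0.0324 0.2438] yaw 1.5050365307639804 w 0.04025337450270883 F [-0.5793 -0.525  -0.7455] q [ 0.0139 -0.0005  1.878   0.      1.2665 -1.4911]
turn 1.5700365307639803 then cm [  0.3815 -17.3014  -8.0816]
fin [(0.55, [300.0, 242.5], array([0.5466, 0.0184, 0.114 ]))]
handle [(0.87, [100.7, 261.9], array([ 0.5518, -0.1282,  0.114 ]))]
```

View pics/w2.png

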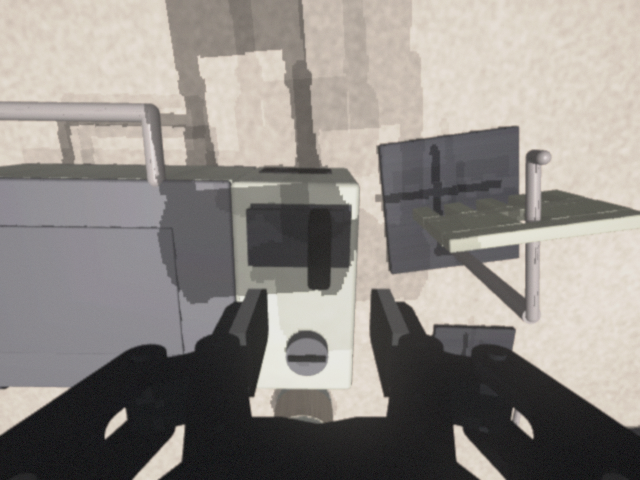

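```bash
python3 -m inch '[[0,1.6,-3.4,0],[0,2.2,-4.6,0],[0,2.2,-4.6,0],[0,2.1,-4.6,0],[0,0,0,0.174],[0,0,0,0.174],[0,0,0,0.174],[0,0,0,0.174],[0,0,0,0.174],[0,0,0,0.174]]' 4
python3 -m inch '[[0,0,0,0.174],[0,0,0,0.174],[0,0,0,0.178],[0,0,0,0],[0,0,0,0]]'
python3 - <<'E'
from h import *
cv2.imwrite("pics/w3.png",camera("wrist"))
go(.445,-.135,.10,-0.065)
print(camera_model("wrist")["cam_to_world"])
for l in ["handle"]: print(l,[(round(d["confidence"],2),d["at"],onz("wrist",d["at"],.114)) for d in spot_in("wrist",l)])
E
```

```text
clock: 8.85
ee_pos: [0.4461, -0.1337, 0.244]
tcp_rot: [[-0.002, -0.44, 0.898], [0.001, 0.898, 0.44], [-1.0, 0.002, -0.002]]
wrist_force: [0.0, 0.8, -0.7]
width: 0.0402
clock: 9.48
ee_pos: [0.4464, -0.1338, 0.2447]
tcp_rot: [[-0.001, 0.062, 0.998], [0.0, 0.998, -0.062], [-1.0, 0.0, -0.001]]
wrist_force: [-0.4, 0.3, -0.1]
width: 0.0403
t 9.525 tcp [ 0.4465 -0.1338  0.2448] yaw -0.06263724933442573 w 0.03963736083879746 F [-0.9416 -0.2802 -0.3404] q [-0.3446 -0.1483  2.0136  0.      1.2772 -0.282 ]
turn 0.002362750665574273 then cm [14.4799 -0.1286 -0.1399]
[[ 0.9981  0.0596  0.0179  0.451 ]
 [-0.0623  0.9613  0.2682 -0.0658]
 [-0.0012 -0.2688  0.9632  0.388 ]
 [ 0.      0.      0.      1.    ]]
handle [(0.56, [498.7, 200.7], array([ 0.5744, -0.1216,  0.114 ]))]
```

View pics/w3.png

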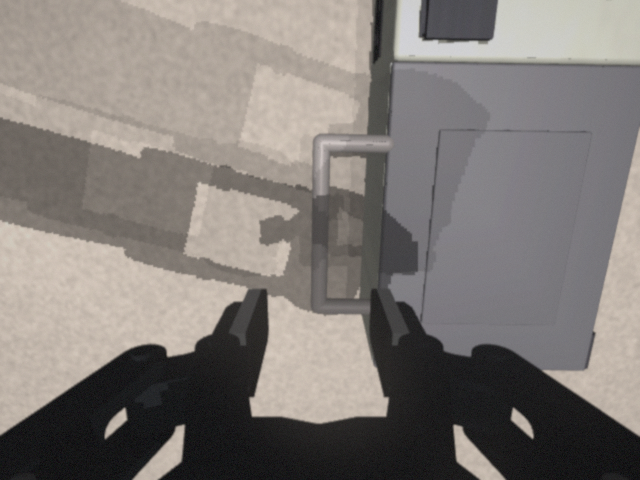

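```bash
python3 - <<'E'
from h import *
for px in [(321,142),(320,224),(319,305)]: print(px,onz("wrist",px,.117))
for px in [(391,62),(377,366),(640,65),(587,369)]: print(px,onz("wrist",px,.118))
E
```

```text
(321, 142) [ 0.4519 -0.0736  0.117 ]
(320, 224) [ 0.4477 -0.1298  0.117 ]
(319, 305) [ 0.4431 -0.1921  0.117 ]
(391, 62) [ 0.4992 -0.0272  0.118 ]
(377, 366) [ 0.4853 -0.2465  0.118 ]
(640, 65) [ 0.6568 -0.0389  0.118 ]
(587, 369) [ 0.6498 -0.2594  0.118 ]
```

```bash
python3 -m inch '[[2,0,0.1,0],[3,0,0,0],[3,0,0,0],[3,0,0,0],[2.5,0,0,0],[1.3,0,0,0],[0,0,0,0]]' 4 50
python3 -m inch '[[0,0,0,0],[0,0,0,0],[0,0,0,0],[0,0,0,0],[0,0,0,0]]' 0 50
python3 - <<'E'
from h import *
cv2.imwrite("pics/s4.png",camera("side"))
go(.445,-.135,.10,-0.065)
# arc plan from th=0
x0=np.array([.657,.110])
for th in np.arange(0,1.71,.1):
    print(round(th,2), 100*np.array([.21*np.sin(th)+.004*np.cos(th)-.004, .21*(1-np.cos(th))+.004*np.sin(th)]))
E
```

```text
clock: 10.45
ee_pos: [0.447, -0.1337, 0.0965]
tcp_rot: [[-0.002, 0.064, 0.998], [0.001, 0.998, -0.064], [-1.0, 0.001, -0.002]]
wrist_force: [-0.2, -0.1, 0.1]
width: 0.0403
clock: 11.08
ee_pos: [0.447, -0.1342, 0.0985]
tcp_rot: [[-0.001, 0.065, 0.998], [-0.0, 0.998, -0.065], [-1.0, -0.0, -0.001]]
wrist_force: [-5.6, 0.6, 5.9]
width: 0.0098
t 11.125 tcp [ 0.447  -0.1342  0.0985] yaw -0.0648974774925792 w 0.010537993020163255 F [-5.2461 -0.5472  5.443 ] q [-0.3444 -0.0045  2.1682 -0.001   0.979  -0.2789]
turn 0.00010252250742080748 then cm [-0.1463 -0.0919 -0.1966]
0.0 [0. 0.]
0.1 [2.0945 0.1448]
0.2 [4.1641 0.4981]
0.3 [6.1881 1.0561]
0.4 [8.1462 1.8135]
0.5 [10.019   2.7625]
0.6 [11.7876  3.8938]
0.7 [13.4345  5.196 ]
0.8 [14.9432  6.6561]
0.9 [16.2985  8.2595]
1.0 [17.487   9.9902]
1.1 [18.4968 11.831 ]
1.2 [19.3178 13.7633]
1.3 [19.9417 15.7679]
1.4 [20.3624 17.8249]
1.5 [20.5757 19.9135]
1.6 [20.5794 22.013 ]
1.7 [20.3734 24.1024]
```

View pics/s4.png

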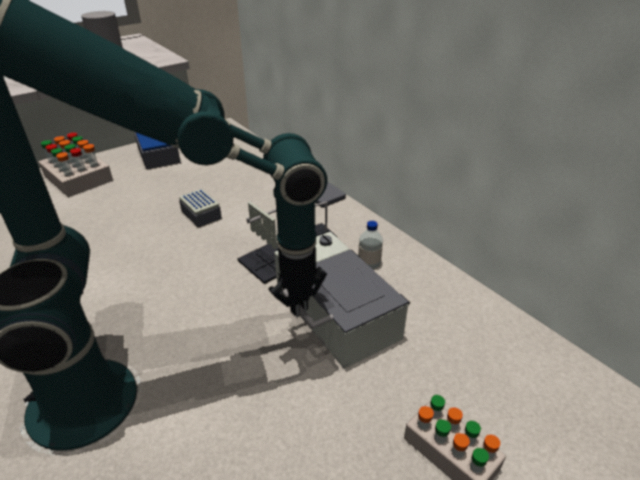

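```bash
python3 -m inch '[[-1.05,0,0.03,0],[-1.04,0,0.11,0],[-1.04,0,0.15,0],[-1.03,0,0.2,0],[-2.02,0,0.56,0],[-1.96,0,0.76,0],[0,0,0,0]]'
python3 -c "
from h import *
go(.4475+.0181,-.135,.0985+.0815,-0.065)"
```

```text
clock: 12.0
ee_pos: [0.4646, -0.1355, 0.181]
tcp_rot: [[-0.003, 0.065, 0.998], [-0.001, 0.998, -0.065], [-1.0, -0.001, -0.003]]
wrist_force: [-9.9, -2.5, 3.8]
width: 0.0102
t 12.0 tcp [ 0.4646 -0.1355  0.181 ] yaw -0.06455277075005768 w 0.010157022868873723 F [-9.8807 -2.518   3.752 ] q [-0.334  -0.061   2.0557 -0.002   1.1496 -0.2687]
turn 0.00044722924994232416 then cm [0.098  0.0597 0.0972]
```

```bash
python3 -m inch '[[-1.87,0,0.95,0],[-1.77,0,1.13,0],[-1.65,0,1.3,0],[-1.51,0,1.46,0],[-1.36,0,1.6,0],[-1.19,0,1.73,0],[-1.01,0,1.84,0],[0,0,0,0]]'
python3 -c "
from h import *
cv2.imwrite('pics/s5.png',camera('side'))
go(.4475+.1181,-.135,.0985+.185,-0.065)"
```

```text
clock: 13.0
ee_pos: [0.5676, -0.1436, 0.2887]
tcp_rot: [[0.006, 0.065, 0.998], [-0.005, 0.998, -0.065], [-1.0, -0.004, 0.006]]
wrist_force: [-5.9, -4.7, 14.2]
width: 0.01
t 13.05 tcp [ 0.5674 -0.1436  0.2886] yaw -0.06517325878756365 w 0.010238826392044955 F [-7.1563 -4.0239 12.8882] q [-0.2888  0.0595  1.7343 -0.0029  1.3406 -0.2229]
turn -0.00017325878756364876 then cm [ 0.5134  0.8486 -0.239 ]
```

View pics/s5.png

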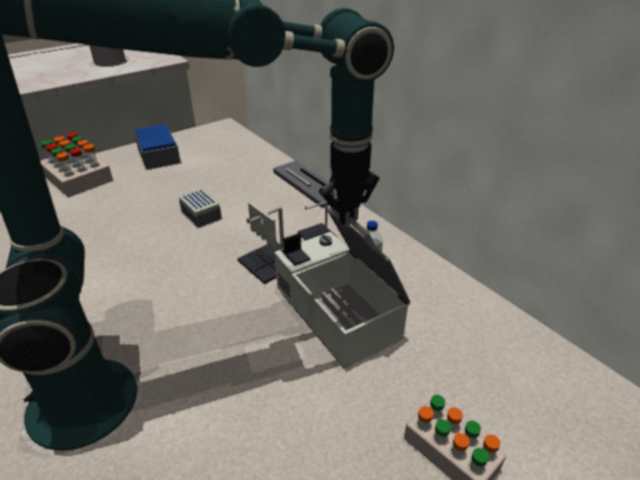

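```bash
python3 -m inch '[[-0.7,0,1.93,0],[-0.5,0,2.0,0],[-0.35,0,2.06,0],[-0.2,0,2.09,0],[0,0,2.1,0],[0,0,0,0]]'
python3 -c "
from h import *
cv2.imwrite('pics/s6.png',camera('side'))
go(.4475+.2201,-.135,.0985+.206,-0.065)"
```

```text
clock: 13.8
ee_pos: [0.6712, -0.1517, 0.3049]
tcp_rot: [[0.01, 0.066, 0.998], [-0.007, 0.998, -0.066], [-1.0, -0.006, 0.011]]
wrist_force: [1.8, -9.1, 5.0]
width: 0.0098
t 13.85 tcp [ 0.671  -0.1517  0.3049] yaw -0.06606379734284688 w 0.009757090870808517 F [ 1.3759 -8.2154  5.4979] q [-0.2566  0.2473  1.4908 -0.0038  1.3917 -0.1899]
turn -0.001063797342846881 then cm [ 0.0402  1.6403 -0.4442]
```

View pics/s6.png

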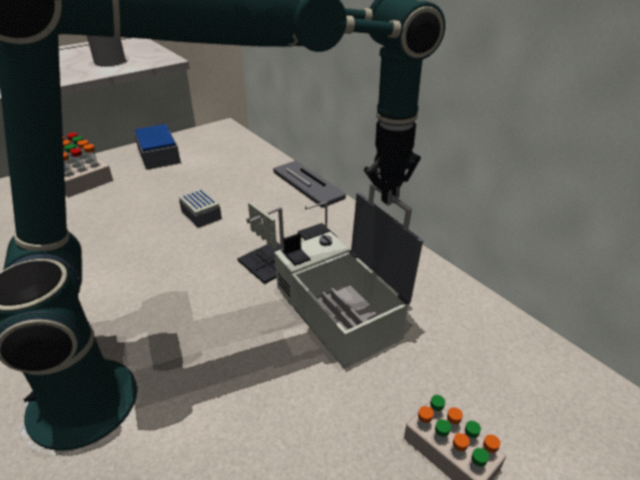

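```bash
python3 -m inch '[[0,0,0,0],[0,0,0,0],[0,0,0,0],[-2,0,0,0],[-2.5,0,0,0],[-2.5,0,0,0],[0,0,0,-0.135],[0,3,-1.5,0],[0,4.5,-1.8,0],[0,4.5,-1.8,0]]' 4
python3 -m inch '[[2,4.5,-1.8,0],[2,4.5,-1.8,0],[2,4.5,-1.8,0],[1.5,3,-1.2,0],[0,0,0,0],[0,0,0,0]]'
python3 - <<'E'
from h import *
cv2.imwrite("pics/w7.png",camera("wrist"))
go(.53,.13,.145,0.07)
print(camera_model("wrist")["cam_to_world"])
for l in ["comb_mid","peg"]: print(l,[(round(d["confidence"],2),d["at"],onz("wrist",d["at"],.16)) for d in spot_in("wrist",l)])
cv2.imwrite("pics/s7.png",camera("side"))
E
```

```text
clock: 15.1
ee_pos: [0.6076, -0.031, 0.3714]
tcp_rot: [[0.002, -0.069, 0.998], [0.0, 0.998, 0.069], [-1.0, 0.0, 0.002]]
wrist_force: [-0.3, 0.7, -0.2]
width: 0.0396
clock: 15.85
ee_pos: [0.5314, 0.1278, 0.2964]
tcp_rot: [[0.002, -0.07, 0.998], [-0.0, 0.998, 0.07], [-1.0, -0.0, 0.002]]
wrist_force: [0.7, -1.0, 0.5]
width: 0.0403
t 15.9 tcp [0.5317 0.1274 0.2964] yaw 0.06964149176094339 w 0.03999300064092269 F [-0.8735 -0.3659  0.6986] q [ 0.1899 -0.0159  1.7971 -0.0005  1.3579  0.1204]
turn -0.0003585082390566152 then cm [15.1404  0.2701 -0.1479]
[[ 0.9975 -0.0668 -0.0209  0.5266]
 [ 0.0699  0.9608  0.2683  0.1955]
 [ 0.0022 -0.2691  0.9631  0.4396]
 [ 0.      0.      0.      1.    ]]
comb_mid [(0.61, [322.2, 178.5], array([0.5322, 0.1625, 0.16  ]))]
peg [(0.88, [511.4, 153.0], array([0.6621, 0.189 , 0.16  ])), (0.6, [343.8, 160.5], array([0.5462, 0.1759, 0.16  ]))]
```

View pics/w7.png

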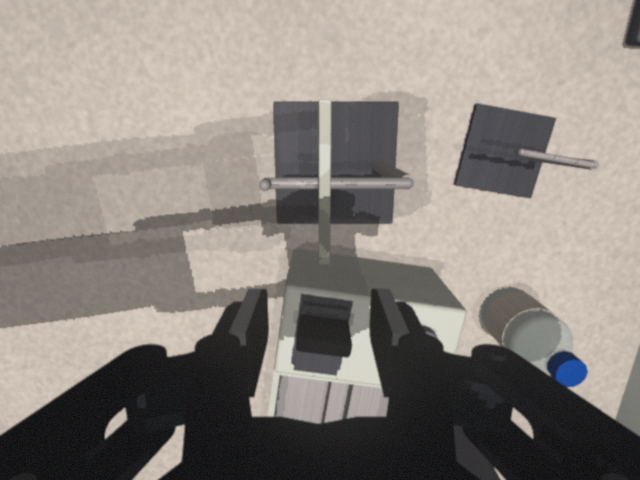

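View pics/s7.png

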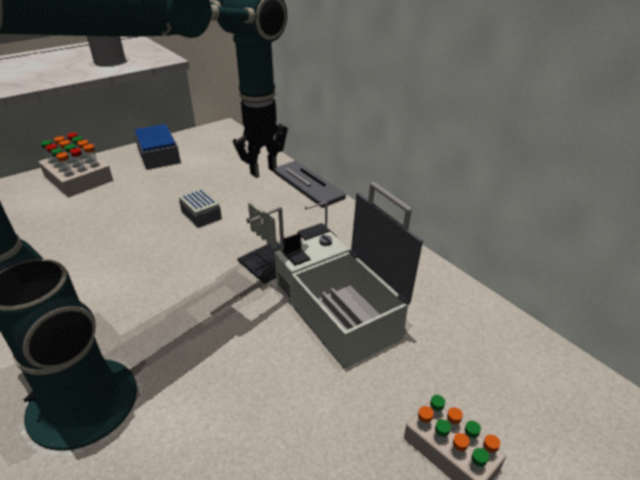

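```bash
python3 - <<'E'
from h import *
for px in [(324.5,101),(324.5,262),(324.5,181)]: print(px,onz("wrist",px,.178))
for px in [(265,184),(330,183),(408,183)]: print(px,onz("wrist",px,.164))
E
```

```text
(324.5, 101) [0.5295 0.2129 0.178 ]
(324.5, 262) [0.5373 0.1065 0.178 ]
(324.5, 181) [0.5332 0.163  0.178 ]
(265, 184) [0.4922 0.1563 0.164 ]
(330, 183) [0.5374 0.1601 0.164 ]
(408, 183) [0.5918 0.1639 0.164 ]
```

```bash
python3 -m inch '[[2,0.5,0.36,0],[3.5,0,0,0],[3.5,0,0,0],[3.0,0,0,0],[2.0,0,0,0],[1.3,0,0,0],[0,0,0,0],[0,0,0,0]]' 4 60
python3 - <<'E'
from h import *
go(.535,.133,.143,0.07)
cv2.imwrite("pics/w8.png",camera("wrist"))
E
```

```text
clock: 17.05
ee_pos: [0.5345, 0.1332, 0.1424]
tcp_rot: [[0.001, -0.07, 0.998], [0.0, 0.998, 0.07], [-1.0, 0.0, 0.001]]
wrist_force: [0.3, -0.0, 0.7]
width: 0.0399
t 17.05 tcp [0.5345 0.1332 0.1424] yaw 0.06980908606870351 w 0.03985985465121298 F [ 0.3324 -0.0206  0.7383] q [0.199  0.1031 1.9642 0.     1.073  0.1292]
turn -0.00019091393129649914 then cm [-0.0552 -0.0229  0.0452]
```

View pics/w8.png

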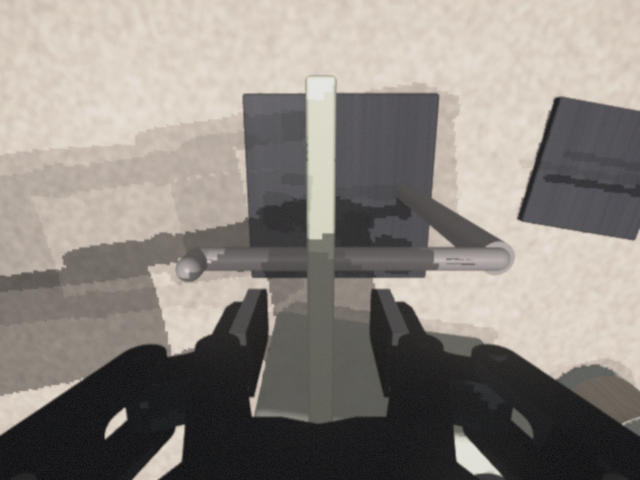

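Comb plate sits centred between the open fingers (column 320), with the peg at row 260 clear of them. Close, lift 16 mm and slide off.

```bash
python3 -m inch '[[0,0,0,0],[0,0,0,0],[0,0,0,0],[0,0,0,0],[0,0,0,0],[0,0,0,0]]' 0 70
python3 -m inch '[[-0.4,0,0,0],[-0.5,0,0,0],[-0.5,0,0,0],[-0.2,0,0,0],[0,0,0,0],[0,0,0,0]]'
python3 - <<'E'
from h import *
go(.535,.133,.159,0.07)
cv2.imwrite("pics/w9.png",camera("wrist"))
a=camera("side")[170:300,200:330]
cv2.imwrite("pics/s9.png",cv2.resize(a,None,fx=4.5,fy=4.5,interpolation=cv2.INTER_CUBIC))
E
```

```text
clock: 17.85
ee_pos: [0.5343, 0.1332, 0.1425]
tcp_rot: [[0.001, -0.07, 0.998], [0.0, 0.998, 0.07], [-1.0, 0.0, 0.001]]
wrist_force: [0.0, -1.0, 6.2]
width: 0.0074
clock: 18.6
ee_pos: [0.5337, 0.1331, 0.1576]
tcp_rot: [[-0.0, -0.07, 0.998], [-0.0, 0.998, 0.07], [-1.0, -0.0, -0.0]]
wrist_force: [-0.7, -0.2, -0.8]
width: 0.0074
t 18.6 tcp [0.5337 0.1331 0.1576] yaw 0.0700435381096708 w 0.007408113317875801 F [-0.7061 -0.2093 -0.8415] q [0.1991 0.0877 1.9508 0.     1.1034 0.1291]
turn 4.3538109670795966e-05 then cm [-0.1379 -0.0182  0.129 ]
```

View pics/w9.png

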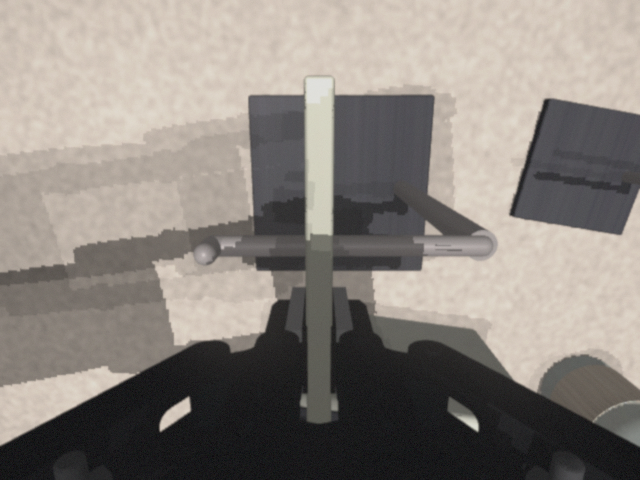

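View pics/s9.png

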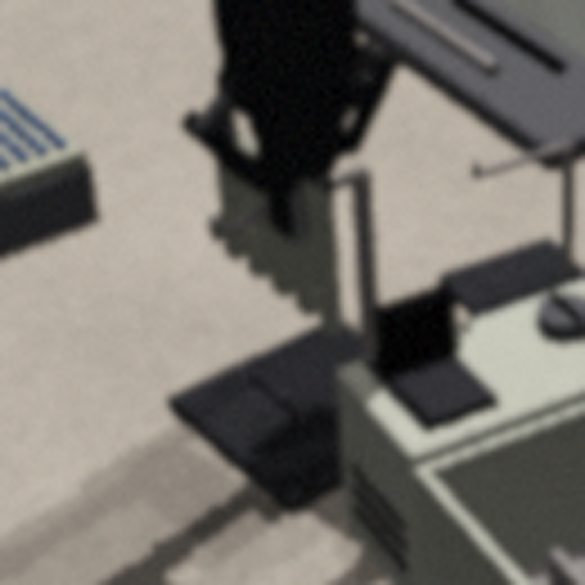

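```bash
python3 -m inch '[[0,0,-0.7,0],[0,0,-1,0],[0,0,-1,0],[0,0,-0.5,0],[0,0,0,0]]'
python3 -m inch '[[0,0,-0.4,0],[0,0,-0.5,0],[0,0,-0.5,0],[0,0,-0.5,0],[0,0,0,0]]'
python3 -m inch '[[0,0,-1,0],[0,0,-1,0],[0,0,-0.6,0],[0,0,0,0]]'
python3 - <<'E'
from h import *
go(.535,.133,.159,0.07)
cv2.imwrite("pics/w10.png",camera("wrist"))
E
```

```text
clock: 19.32
ee_pos: [0.5015, 0.1308, 0.1579]
tcp_rot: [[0.0, -0.07, 0.998], [0.0, 0.998, 0.07], [-1.0, -0.0, 0.0]]
wrist_force: [0.2, 0.1, -0.2]
width: 0.0071
clock: 19.95
ee_pos: [0.4825, 0.1295, 0.1577]
tcp_rot: [[-0.0, -0.07, 0.998], [-0.0, 0.998, 0.07], [-1.0, -0.0, -0.0]]
wrist_force: [0.3, -0.8, -0.8]
width: 0.0069
clock: 20.45
ee_pos: [0.4565, 0.1277, 0.1578]
tcp_rot: [[0.0, -0.07, 0.998], [0.0, 0.998, 0.07], [-1.0, 0.0, 0.0]]
wrist_force: [0.5, 0.3, -0.9]
width: 0.007
t 20.45 tcp [0.4565 0.1277 0.1578] yaw 0.07020283930104128 w 0.006988276376884961 F [ 0.4814  0.3399 -0.8809] q [ 0.2202 -0.0606  2.1008 -0.      1.1013  0.15  ]
turn 0.00020283930104127157 then cm [-0.1188 -0.0198  7.869 ]
```

View pics/w10.png

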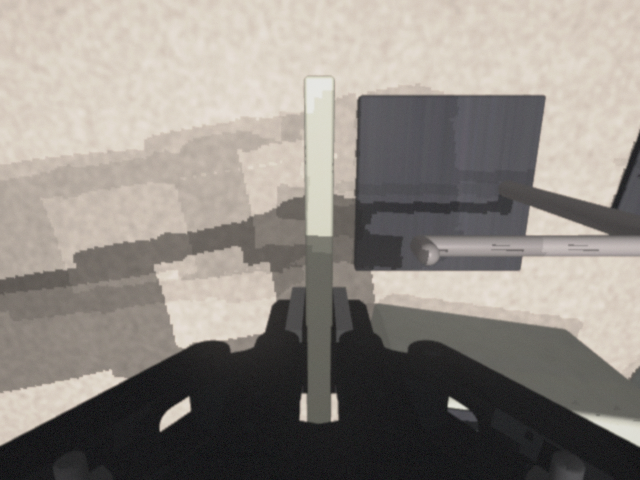

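```bash
python3 -m inch '[[-3,0,0,0],[-4,0,0,0],[-3.2,0,0,0],[0,0,0,0.134],[0,-3,1.4,0],[0,-4,1.8,0],[0,-4,1.8,0],[0,-4,1.8,0],[0,-4,1.8,0],[0,-4,1.8,0]]'
python3 -m inch '[[0,-4,1.8,0],[0,-2,1.1,0],[0,0,0,0],[0,0,0,0]]'
python3 - <<'E'
from h import *
go(.5713,-.170,.0664,-0.064)
cv2.imwrite("pics/w11.png",camera("wrist"))
print(camera_model("wrist")["cam_to_world"])
cv2.imwrite("pics/s11.png",camera("side"))
cv2.imwrite("pics/t11.png",camera("top"))
E
```

```text
clock: 21.75
ee_pos: [0.5468, -0.11, 0.2599]
tcp_rot: [[0.001, 0.064, 0.998], [-0.0, 0.998, -0.064], [-1.0, 0.0, 0.001]]
wrist_force: [-0.5, 0.1, -1.0]
width: 0.0073
clock: 22.25
ee_pos: [0.5709, -0.1692, 0.2595]
tcp_rot: [[-0.001, 0.064, 0.998], [0.001, 0.998, -0.064], [-1.0, 0.001, -0.001]]
wrist_force: [-0.6, 0.2, -1.0]
width: 0.0072
t 22.25 tcp [ 0.5709 -0.1692  0.2595] yaw -0.06361833020970173 w 0.007209098076548663 F [-0.5767  0.1695 -0.9746] q [-0.3303  0.0987  1.7452  0.0007  1.2987 -0.2669]
turn 0.0003816697902982724 then cm [19.3142 -0.0781  0.0417]
[[ 0.998   0.0601  0.0177  0.5754]
 [-0.0627  0.9614  0.2678 -0.101 ]
 [-0.001  -0.2683  0.9633  0.4029]
 [ 0.      0.      0.      1.    ]]
```

View pics/w11.png

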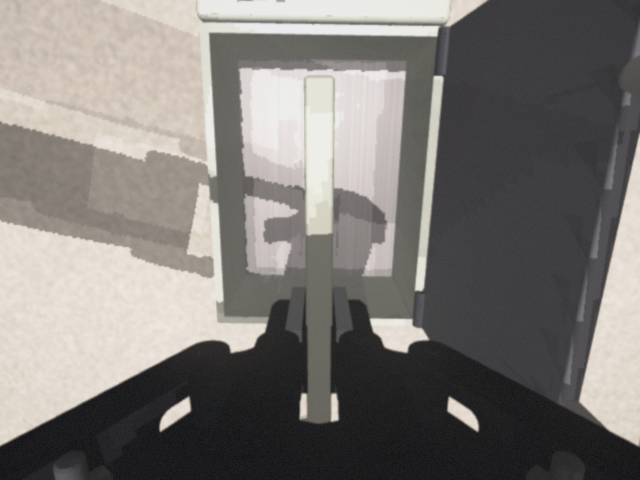

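View pics/s11.png

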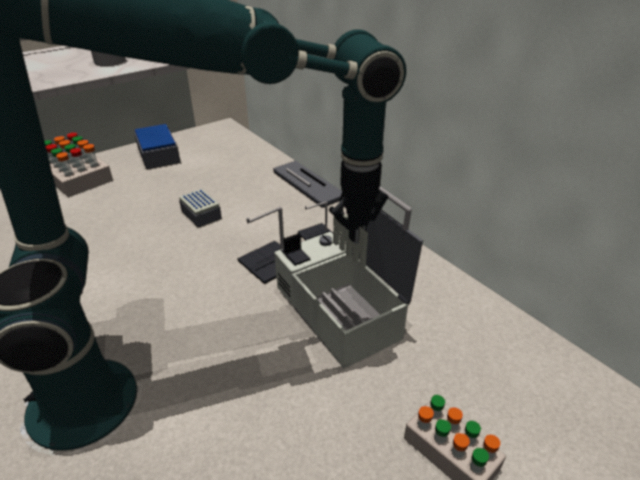

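```bash
python3 - <<'E'
from h import *
for L,z in (([(239,68),(407,70),(247,274),(392,277)],.012),([(211,35),(437,37),(223,308),(416,309)],.110)):
    P=np.array([onz("wrist",p,z) for p in L]); print(P[:,:2],P.mean(0))
cv2.imwrite("pics/z.png",cv2.resize(cv2.imread("pics/w11.png")[0:340,180:460],None,fx=1.75,fy=1.75))
cv2.imwrite("pics/z2.png",cv2.resize(cv2.imread("pics/s11.png")[200:360,260:420],None,fx=3.7,fy=3.7,interpolation=cv2.INTER_CUBIC))
cv2.imwrite("pics/z3.png",cv2.resize(cv2.imread("pics/t0.png") if 0 else cv2.imread("pics/t11.png")[170:310,230:430],None,fx=4,fy=4,interpolation=cv2.INTER_CUBIC))
E
```

```text
[[ 0.5054 -0.0413]
 [ 0.6598 -0.0526]
 [ 0.4903 -0.2427]
 [ 0.6436 -0.2556]] [ 0.5748 -0.1481  0.012 ]
[[ 0.5064 -0.0345]
 [ 0.659  -0.0453]
 [ 0.4889 -0.2352]
 [ 0.6456 -0.2459]] [ 0.575  -0.1402  0.11  ]
```

View pics/z.png

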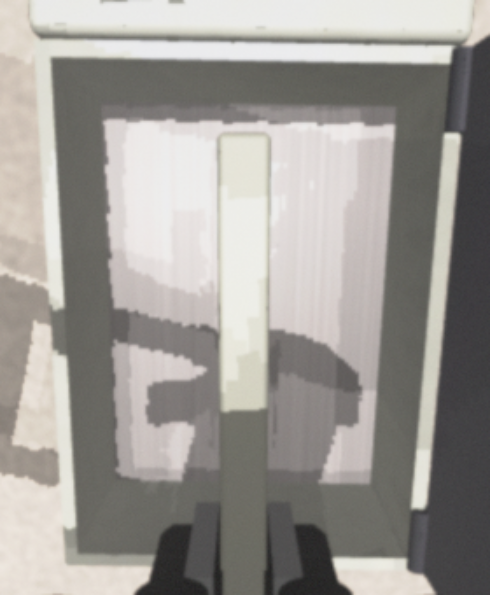

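View pics/z2.png

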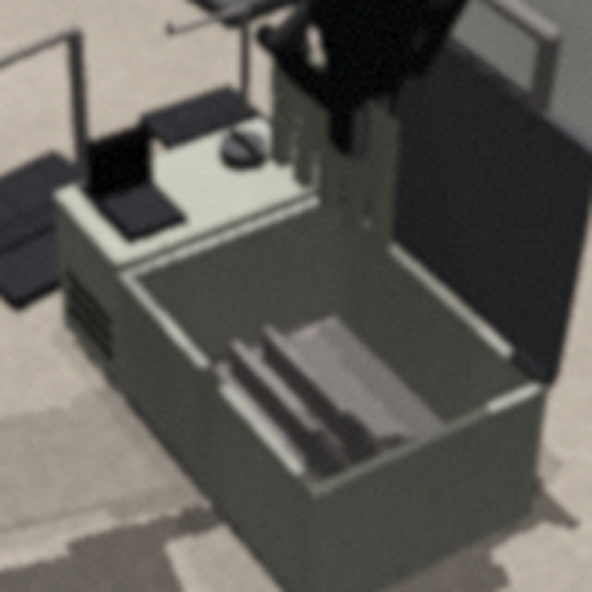

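View pics/z3.png

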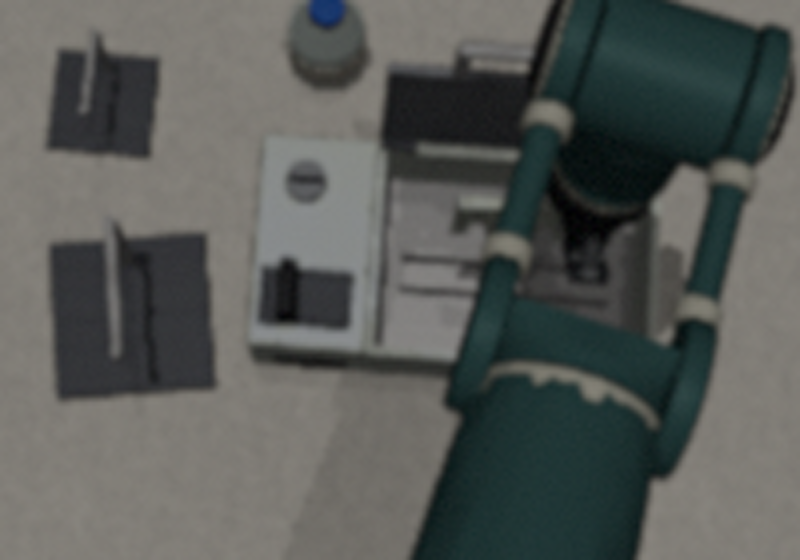

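```bash
python3 - <<'E'
from h import *
t=lambda x,y:(230+(x+.5)/4-.5,170+(y+.5)/4-.5)
for p in [(403,258),(403,290),(607,304),(470,264),(470,296)]: print(p,onz("top",t(*p),.04),onz("top",t(*p),.026))
s=lambda x,y:(260+(x+.5)/3.7-.5,200+(y+.5)/3.7-.5)
for p in [(235,342),(268,330),(352,461),(398,438)]: print(p,onz("side",s(*p),.04))
a=cv2.imread("pics/t11.png")[220:260,325:385]; cv2.imwrite("pics/z4.png",cv2.resize(a,None,fx=12,fy=12,interpolation=cv2.INTER_CUBIC))
b=cv2.imread("pics/s11.png")[275:335,310:385]; cv2.imwrite("pics/z5.png",cv2.resize(b,None,fx=10,fy=10,interpolation=cv2.INTER_CUBIC))
E
```

```text
(403, 258) [ 0.5864 -0.061   0.04  ] [ 0.5892 -0.0616  0.026 ]
(403, 290) [ 0.5602 -0.0605  0.04  ] [ 0.5627 -0.0612  0.026 ]
(607, 304) [ 0.5475 -0.2246  0.04  ] [ 0.5499 -0.2267  0.026 ]
(470, 264) [ 0.5811 -0.115   0.04  ] [ 0.5838 -0.1162  0.026 ]
(470, 296) [ 0.5549 -0.1144  0.04  ] [ 0.5573 -0.1156  0.026 ]
(235, 342) [ 0.5665 -0.063   0.04  ]
(268, 330) [ 0.5912 -0.0665  0.04  ]
(352, 461) [ 0.5597 -0.1921  0.04  ]
(398, 438) [ 0.5952 -0.1938  0.04  ]
```

View pics/z4.png

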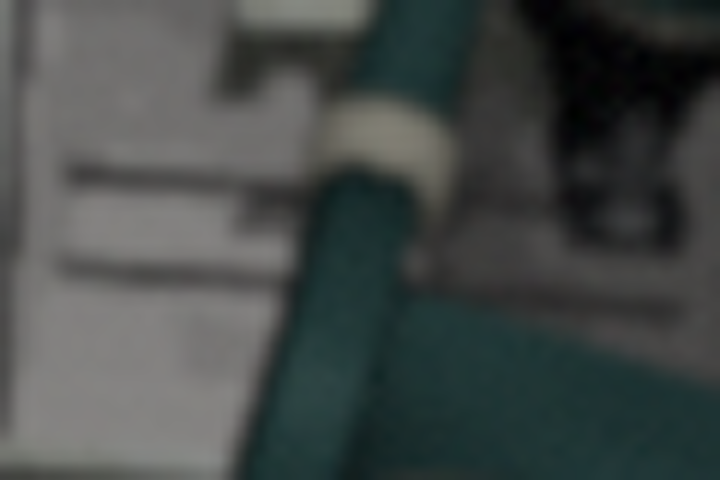

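View pics/z5.png

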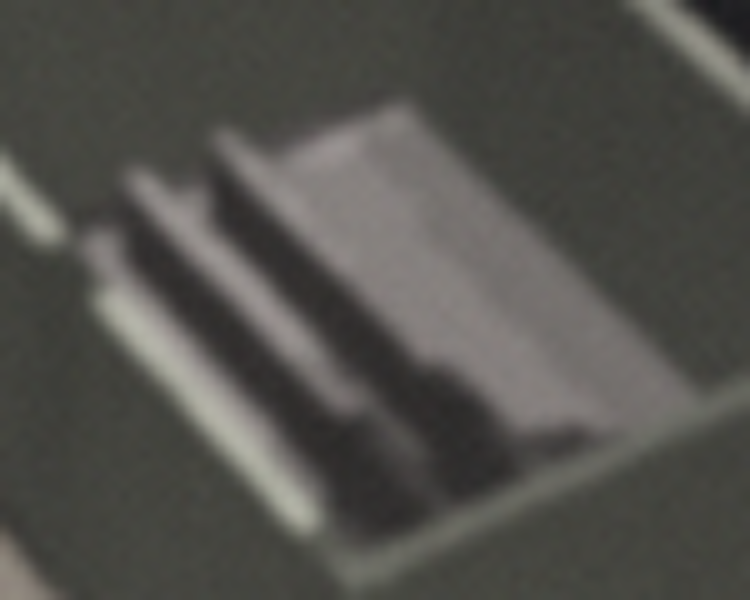

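```bash
python3 -m inch '[[2.5,0,0,0],[3.5,0,0,0],[3.5,0,0,0],[2.5,0,0,0],[2,0,0,0],[1.5,0,0,0],[0,0,0,0],[0,0,0,0]]'
python3 - <<'E'
from h import *
go(.5713,-.170,.0664,-0.064)
cv2.imwrite("pics/z6.png",cv2.resize(camera("side")[200:360,260:420],None,fx=3.7,fy=3.7,interpolation=cv2.INTER_CUBIC))
cv2.imwrite("pics/w12.png",camera("wrist"))
E
```

```text
clock: 23.4
ee_pos: [0.572, -0.1704, 0.1058]
tcp_rot: [[0.002, 0.064, 0.998], [-0.001, 0.998, -0.064], [-1.0, -0.0, 0.002]]
wrist_force: [-0.1, -0.9, -0.8]
width: 0.0073
t 23.4 tcp [ 0.572  -0.1704  0.1058] yaw -0.06394430793425745 w 0.007320357117559399 F [-0.1383 -0.9088 -0.8021] q [-0.3313  0.2245  1.8969  0.      1.0184 -0.2674]
turn 5.569206574254637e-05 then cm [ 3.9393  0.0383 -0.0747]
```

View pics/z6.png

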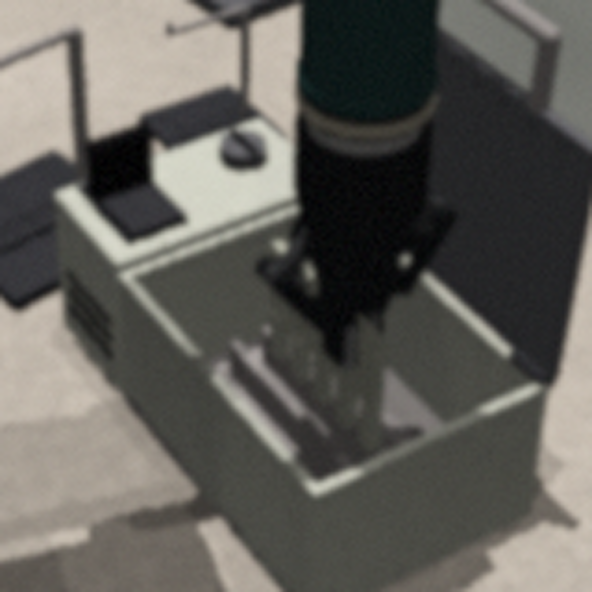

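View pics/w12.png

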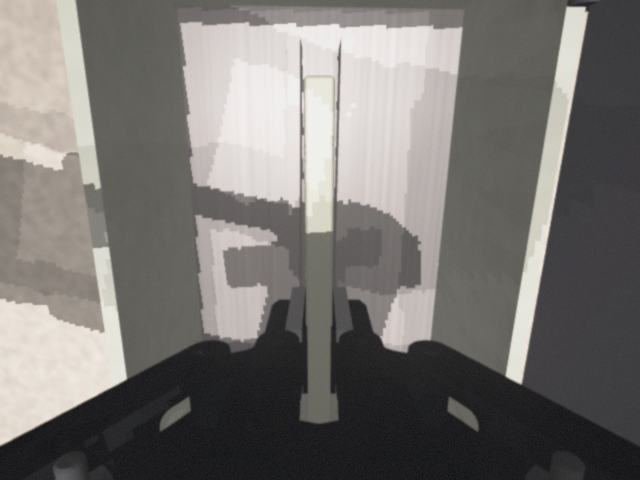

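```bash
python3 -m inch '[[0.8,0,0,0],[1,0,0,0],[0.8,0,0,0],[0.5,0,0,0],[0.3,0,0,0],[0.2,0,0,0],[0,0,0,0]]'
python3 - <<'E'
from h import *
go(.5713,-.170,.0664,-0.064)
E
```

```text
clock: 24.38
ee_pos: [0.5713, -0.1702, 0.0688]
tcp_rot: [[0.0, 0.064, 0.998], [-0.0, 0.998, -0.064], [-1.0, -0.0, 0.0]]
wrist_force: [0.0, 0.0, 0.3]
width: 0.0074
t 24.375 tcp [ 0.5713 -0.1702  0.0688] yaw -0.06395462839662398 w 0.007383944552129441 F [0.0445 0.0437 0.2893] q [-0.3313  0.2666  1.9222 -0.0001  0.9527 -0.2673]
turn 4.53716033760182e-05 then cm [0.2387 0.021  0.0026]
```

```bash
python3 -m inch '[[0.1,0,0,0],[0.1,0,0,0],[0,0,0,0]]'
python3 -m inch '[[0,0,0,0],[0,0,0,0],[0,0,0,0],[0,0,0,0]]' 3
python3 -m inch '[[-1,0,0,0],[-2,0,0,0],[-3,0,0,0],[-4,0,0,0],[-4,0,0,0],[-4,0,0,0],[-2,0,0,0],[0,0,0,0],[0,0,0,0]]'
python3 - <<'E'
from h import *
go(.66,-.15,.305,-0.064)
cv2.imwrite("pics/z7.png",cv2.resize(camera("side")[170:360,240:440],None,fx=3,fy=3,interpolation=cv2.INTER_CUBIC))
cv2.imwrite("pics/w13.png",camera("wrist"))
E
```

```text
clock: 24.75
ee_pos: [0.5713, -0.1702, 0.0669]
tcp_rot: [[0.0, 0.064, 0.998], [-0.0, 0.998, -0.064], [-1.0, -0.0, 0.0]]
wrist_force: [-1.0, -0.3, -0.7]
width: 0.0072
clock: 25.25
ee_pos: [0.5712, -0.1702, 0.0668]
tcp_rot: [[0.0, 0.064, 0.998], [-0.0, 0.998, -0.064], [-1.0, -0.0, 0.0]]
wrist_force: [0.3, -0.7, 0.0]
width: 0.0299
clock: 26.38
ee_pos: [0.5703, -0.1699, 0.265]
tcp_rot: [[-0.003, 0.064, 0.998], [0.001, 0.998, -0.064], [-1.0, 0.001, -0.003]]
wrist_force: [-0.3, 0.3, -0.2]
width: 0.0301
t 26.375 tcp [ 0.5703 -0.1699  0.265 ] yaw -0.0640314953913774 w 0.030138648079027736 F [-0.2681  0.2829 -0.2265] q [-0.3314  0.0962  1.7379  0.      1.3103 -0.2673]
turn -3.149539137739521e-05 then cm [-3.9972  2.5575  8.8265]
```

View pics/z7.png

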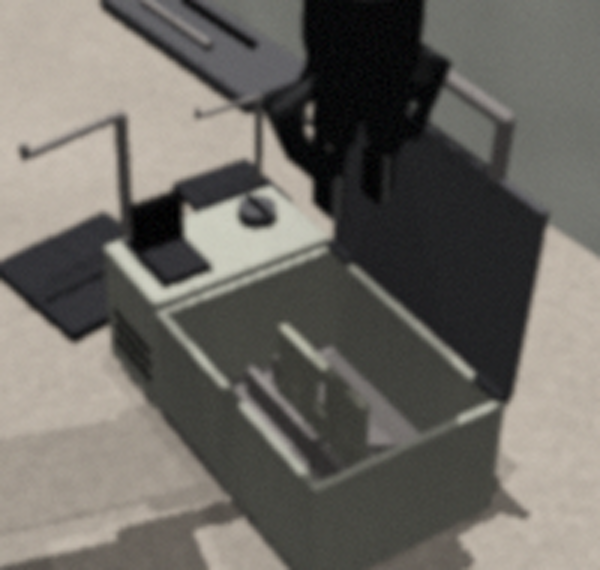

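View pics/w13.png

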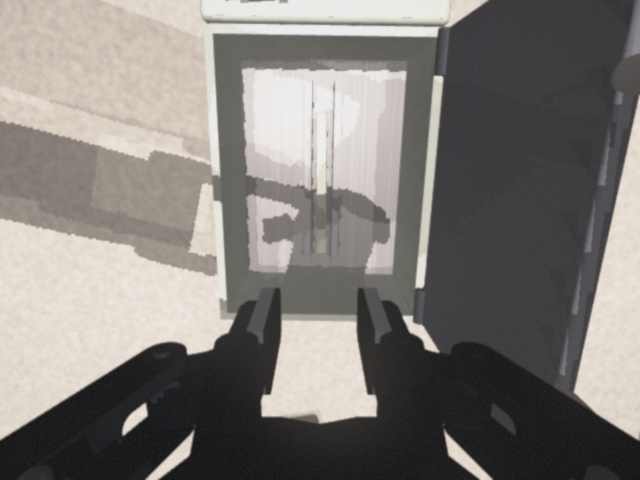

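```bash
python3 - <<'E'
from h import *
print(onz("wrist",(321,110),.102),onz("wrist",(321,253),.102))
E
python3 -m inch '[[-3,0,0,0],[-4,0,0,0],[-4,0,0,0],[0,1.2,3.5,0],[0,1.2,4,0],[0,0,2.4,0],[0,0,0,0],[0,0,0,0]]' 4
python3 - <<'E'
from h import *
go(.671,-.1517,.305,-0.064)
cv2.imwrite("pics/w14.png",camera("wrist"))
for l in ["handle"]: print(l,[(round(d["confidence"],2),d["at"],onz("wrist",d["at"],.32)) for d in spot_in("wrist",l)])
E
```

```text
[ 0.5764 -0.0874  0.102 ] [ 0.5695 -0.1979  0.102 ]
clock: 27.48
ee_pos: [0.6708, -0.1525, 0.3752]
tcp_rot: [[-0.003, 0.064, 0.998], [0.001, 0.998, -0.064], [-1.0, 0.0, -0.003]]
wrist_force: [-1.3, 0.2, 0.0]
width: 0.0399
t 27.475 tcp [ 0.6708 -0.1525  0.3752] yaw -0.06404780777999865 w 0.039905678814592706 F [-1.2883  0.1719  0.0197] q [-0.2597  0.2423  1.3718 -0.0002  1.5304 -0.1957]
turn -4.780777999864594e-05 then cm [7.0232 0.0852 0.0184]
handle [(0.63, [315.1, 220.4], array([ 0.6703, -0.1297,  0.32  ]))]
```

View pics/w14.png

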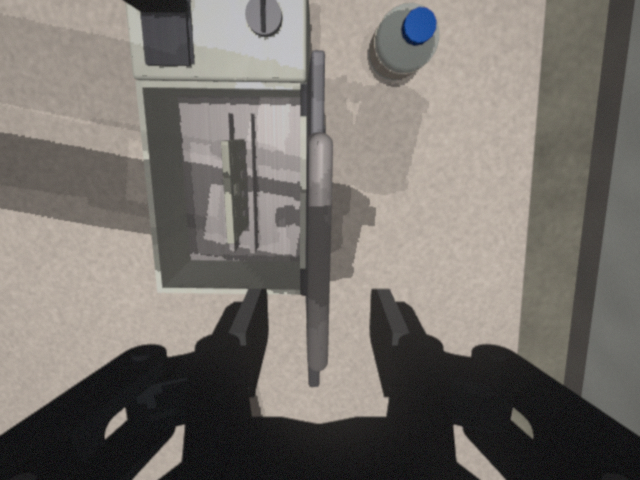

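```bash
python3 -m inch '[[2,0,0,0],[2.5,0,0,0],[2.5,0,0,0],[0,0,0,0],[0,0,0,0]]' 4 50
python3 -m inch '[[0,0,0,0],[0,0,0,0],[0,0,0,0],[0,0,0,0],[0,0,0,0]]' 0 50
python3 -m inch '[[0,0,-1,0],[0,0,-1.1,0],[0.2,0,-2.09,0],[0.42,0,-2.06,0],[0.62,0,-2.0,0],[0.82,0,-1.93,0],[1.01,0,-1.84,0],[0,0,0,0]]'
python3 - <<'E'
from h import *
go(.4475+.1,-.142,.0985+.175,-0.064)
cv2.imwrite("pics/s15.png",camera("side"))
E
```

```text
clock: 28.2
ee_pos: [0.6714, -0.1527, 0.3072]
tcp_rot: [[0.0, 0.064, 0.998], [-0.0, 0.998, -0.064], [-1.0, -0.0, 0.0]]
wrist_force: [-0.6, 1.4, 0.1]
width: 0.0401
clock: 28.82
ee_pos: [0.672, -0.1528, 0.3086]
tcp_rot: [[0.002, 0.064, 0.998], [-0.001, 0.998, -0.064], [-1.0, -0.001, 0.002]]
wrist_force: [-1.2, -0.2, 5.1]
width: 0.0102
clock: 29.82
ee_pos: [0.5493, -0.1432, 0.2771]
tcp_rot: [[-0.002, 0.064, 0.998], [0.003, 0.998, -0.064], [-1.0, 0.003, -0.002]]
wrist_force: [-6.8, 5.3, 8.9]
width: 0.0101
t 29.825 tcp [ 0.5493 -0.1432  0.2771] yaw -0.06423147759185079 w 0.010070404502702576 F [-6.8417  5.3204  8.8727] q [-0.3001  0.0373  1.7784  0.0021  1.3288 -0.2364]
turn -0.00023147759185078443 then cm [ 0.3594  0.1055 -0.186 ]
```

View pics/s15.png

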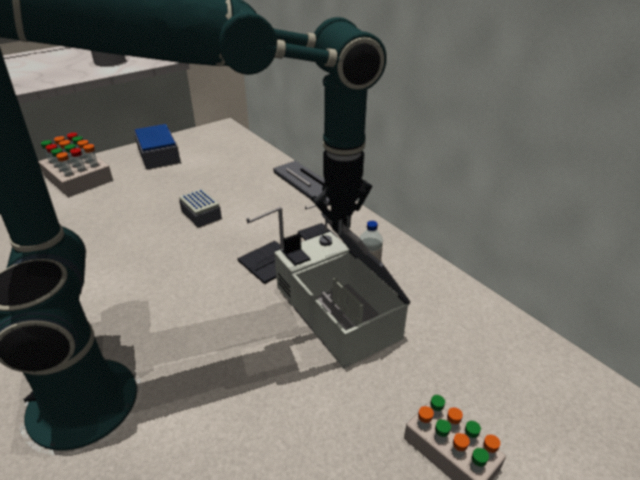

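```bash
python3 -m inch '[[1.25,0,-1.73,0],[1.4,0,-1.6,0],[1.55,0,-1.46,0],[1.65,0,-1.3,0],[1.77,0,-1.13,0],[1.87,0,-0.95,0],[1.96,0,-0.76,0],[0,0,0,0]]'
python3 - <<'E'
from h import *
go(.4475,-.135,.0985,-0.064)
E
```

```text
clock: 30.88
ee_pos: [0.4572, -0.1359, 0.1578]
tcp_rot: [[-0.011, 0.065, 0.998], [0.007, 0.998, -0.065], [-1.0, 0.006, -0.011]]
wrist_force: [-6.5, 7.4, -0.2]
width: 0.0096
t 30.875 tcp [ 0.4572 -0.1359  0.1578] yaw -0.06482970307965297 w 0.009643425565279955 F [-6.4605  7.3612 -0.1926] q [-0.3432 -0.0461  2.0871  0.003   1.1128 -0.2797]
turn -0.0008297030796529659 then cm [ 5.9301  0.0307 -0.9733]
```

```bash
python3 -m inch '[[1.2,0,-0.35,0],[1.2,0,-0.25,0],[1.2,0,-0.2,0],[1.2,0,-0.1,0],[0.8,0,-0.05,0],[0.4,0,0,0],[0,0,0,0]]'
python3 - <<'E'
from h import *
go(.4475,-.135,.0985,-0.064)
cv2.imwrite("pics/s16.png",camera("side"))
E
```

```text
clock: 31.75
ee_pos: [0.4469, -0.1351, 0.0979]
tcp_rot: [[-0.013, 0.065, 0.998], [0.007, 0.998, -0.065], [-1.0, 0.006, -0.013]]
wrist_force: [-7.6, 7.3, -1.9]
width: 0.0101
t 31.75 tcp [ 0.4469 -0.1351  0.0979] yaw -0.0648082527243937 w 0.010127764040430549 F [-7.6033  7.265  -1.9048] q [-0.3486  0.0054  2.1597  0.0027  0.9907 -0.2852]
turn -0.0008082527243936932 then cm [-0.058   0.0129  0.062 ]
```

View pics/s16.png

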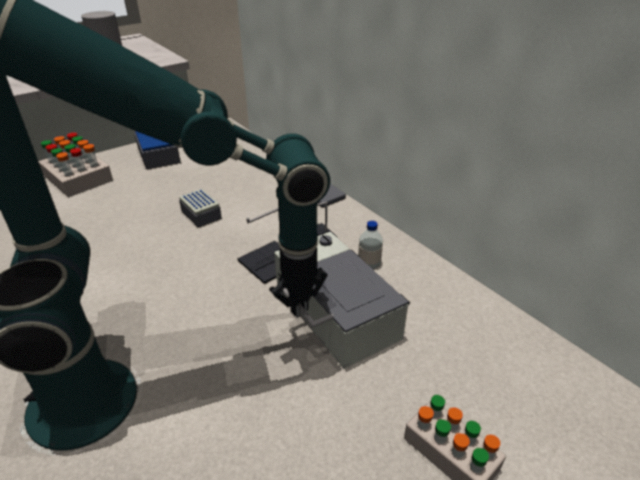

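```bash
python3 -m inch '[[0.2,0,0,0],[0.2,0,0,0],[0,0,0,0]]'
python3 -m inch '[[0.2,0,0,0],[0.2,0,0,0],[0,0,0,0]]'
```

```text
clock: 32.17
ee_pos: [0.4468, -0.1351, 0.0948]
tcp_rot: [[-0.013, 0.065, 0.998], [0.007, 0.998, -0.065], [-1.0, 0.006, -0.013]]
wrist_force: [-10.1, 8.4, 4.2]
width: 0.0105
clock: 32.55
ee_pos: [0.4469, -0.1352, 0.0942]
tcp_rot: [[-0.014, 0.065, 0.998], [0.007, 0.998, -0.065], [-1.0, 0.006, -0.014]]
wrist_force: [-20.1, 11.2, 27.2]
width: 0.01
```

```bash
python3 -m inch '[[0,0,0,0],[0,0,0,0],[0,0,0,0],[0,0,0,0]]' 4
python3 -m inch '[[-1.5,0,0,0],[-3,0,0,0],[-4,0,0,0],[-4,0,0,0],[-3,0,0,0],[0,0,0,0],[0,0,0,0]]'
python3 - <<'E'
from h import *
go(.4475,-.135,.0985,-0.064)
cv2.imwrite("pics/w17.png",camera("wrist"))
for px in [(321,142),(320,224)]: print(onz("wrist",px,.117))
E
```

```text
clock: 33.05
ee_pos: [0.453, -0.1387, 0.0934]
tcp_rot: [[-0.0, 0.064, 0.998], [0.0, 0.998, -0.064], [-1.0, 0.0, -0.0]]
wrist_force: [-0.1, 0.3, 0.2]
width: 0.0401
clock: 33.92
ee_pos: [0.4527, -0.1385, 0.2483]
tcp_rot: [[-0.0, 0.064, 0.998], [0.0, 0.998, -0.064], [-1.0, 0.0, -0.0]]
wrist_force: [0.6, 0.1, -1.0]
width: 0.04
t 33.925 tcp [ 0.4527 -0.1385  0.2483] yaw -0.06405233246814494 w 0.04003725053085558 F [ 0.5961  0.1423 -1.0112] q [-0.3495 -0.136   1.9964 -0.      1.2815 -0.2854]
turn -5.2332468144941635e-05 then cm [14.9827  0.3129 -0.5381]
[ 0.4574 -0.078   0.117 ]
[ 0.4532 -0.1348  0.117 ]
```

View pics/w17.png

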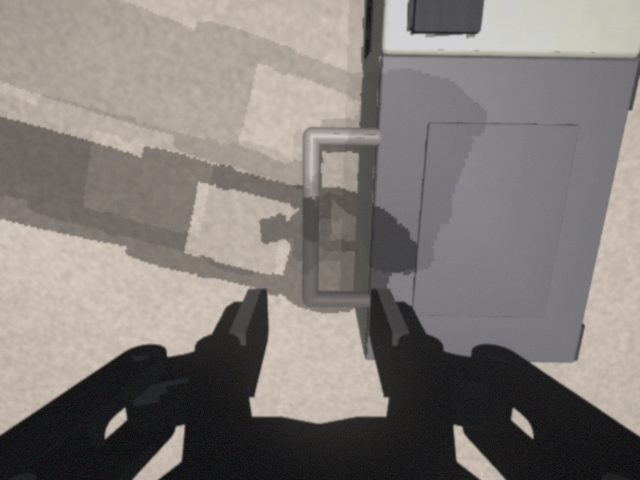

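```bash
python3 -m inch '[[-4,0,0,0],[-5,0,0,0],[-5,4,0,0],[0,5,0,0],[0,5,0,0],[0,5,0,0],[0,5,0,0],[0,5,0,0],[0,0,0,0],[0,0,0,0]]'
python3 - <<'E'
from h import *
a=camera("side");cv2.imwrite("pics/s18.png",a)
b=cv2.imread("pics/side0.png")
s=np.hstack([cv2.resize(x[230:370,260:420],None,fx=2.5,fy=2.5,interpolation=cv2.INTER_CUBIC) for x in (b,a)])
cv2.imwrite("pics/cmp.png",s)
cv2.imwrite("pics/t18.png",camera("top"))
g=lambda x:cv2.cvtColor(x,cv2.COLOR_BGR2GRAY).astype(np.float32)
for y0,y1,x0,x1 in [(275,365,330,412),(290,340,280,335)]:
    print(cv2.phaseCorrelate(g(b)[y0:y1,x0:x1].copy(),g(a)[y0:y1,x0:x1].copy()))
print(proj("side",(.448,-.133,.114)),proj("side",(.448,-.133,.122)))
go(0,0,0)
E
```

```text
clock: 35.22
ee_pos: [0.471, 0.1495, 0.3859]
tcp_rot: [[-0.003, 0.063, 0.998], [-0.001, 0.998, -0.063], [-1.0, -0.002, -0.003]]
wrist_force: [0.1, -0.4, 0.1]
width: 0.0399
((-0.05053737880118092, 0.003424490427512694), 1.0069007011696145)
((-0.014056893688199068, 0.019331518228412392), 0.925482081413269)
[298.4527 306.2064] [298.3506 303.4894]
t 35.325 tcp [0.4713 0.1488 0.3867] yaw -0.0652596534757627 w 0.04036889520585547 F [-0.5554 -0.1476 -0.0269] q [ 0.2557 -0.1402  1.7517 -0.0005  1.5316  0.321 ]
turn 0 then cm [ 38.6668 -17.9185 -46.0629]
```

View pics/cmp.png

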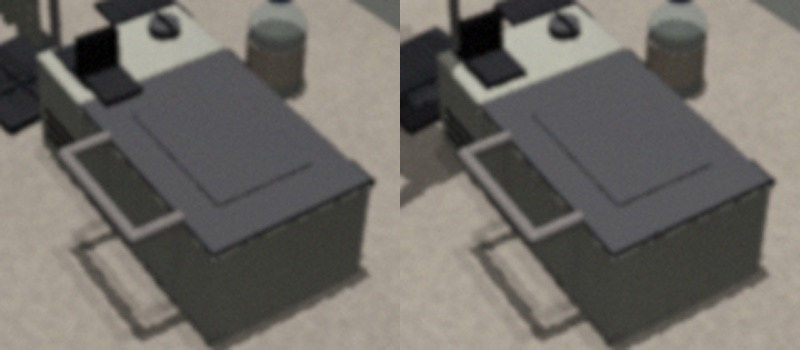

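View pics/t18.png

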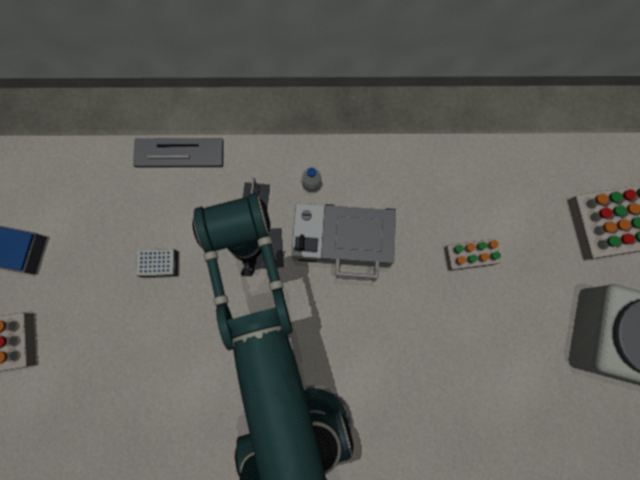

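The lid and handle match their starting (shut) image to within 0.02 px around the handle and 0.05 px elsewhere. 8 mm of handle lift would show as 2.7 px. The flask, tip box and tube rack show no shift, so I'm handing the job in.

```bash
python3 -c "
from bench import *
print(sign_off()); print(get_obs()['clock'])"
```

```text
the job is handed in; nothing more can be done
None
the job is handed in; nothing more can be done
```

I slid the catch clear, swung the lid up, moved the comb from its peg into the rack slot, shut the lid, and handed the job in at about 35 s of the 72 s allowed. The hand-in gives no verdict, so the results below are from my own last checks.

- **Catch:** I gripped the fin and slid it about 29 mm. The picture afterwards showed the tongue clear of the lid edge.
- **Lid opening:** I raised it by the bar handle to about 1.6 rad, with the comb still hanging on its peg.
- **Comb:** I lifted it about 15 mm, slid it off the tip and lowered it into the slot. The wrist camera then put its centre at (0.573, -0.143), against my slot-middle estimate of (0.573, -0.144). I saw it standing upright in the slot and did not see it again once the lid was shut.
- **Lid shutting:** I pressed it down until it stopped firmly, with about 27 N on the wrist, then let go. The lid and handle match the starting (shut) side picture to within 0.05 px; 8 mm of handle lift would show as 2.7 px.
- **Bystanders and robot:** The flask, tip box and tube rack look unmoved in the last top picture. The gripper is in free air touching nothing.

No check failed. The only disagreement was that the networks' points for the fin, handle and rack sat a centimetre or more off what the pictures showed, so I measured those from the image edges instead.

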